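# Take the orange slide tray off the drying rack and set it on the shaker

## Task

Take the orange slide tray off the sloping drying rack: first swing its lower end up until the tray is level, with its lip still hooked over the upper rail, and only then lift it straight up well clear of the rail. Set it down (do not drop it) flat on the middle of the shaker's black mat, its long side along the mat's long side, let go, and leave the blue and green trays hanging as they are.

Things in the scene. Friction and masses are not known exactly. Their poses are not given: they have to be found in the camera images.
- orange_tray_grip (a point): Grip rib of the orange slide tray (0.2-0.3 kg). Rib: 12 mm thick along tray x, 44 mm along y, across the deck's middle; this point is 22 mm above the deck, 14 mm below the rib's top. x runs up the slope, z normal to the deck; it hangs at 20 degrees, lower end (-x) towards the robot. It turns freely on the upper rail, whose axis lies 55 mm along +x and 35 mm along -z from this point.
- blue_tray_grip (a point): Same point of the blue tray; stays put. The trays are alike: deck 136 mm (x) by 86 mm (y), 6 mm thick, slides on top; a 6 mm lip under the upper end and a foot under the lower end both reach 20 mm below the deck, so on a flat surface a tray stands level, grip point 48 mm up. A level tray must rise over 20 mm for its lip to clear the rail.
- green_tray_grip (a point): Same point of the green tray; stays put. The trays hang side by side, 100 mm apart, in any order: lip hooked behind the upper rail, a fixed round bar 14 mm across lying along the trays' y, its axis 131 mm above the bench; foot merely resting on a lower rail. A level tray still on the upper rail has its grip point 166 mm above the bench.
- mat (a point): Middle of the top face of the black rubber mat on the cream orbital shaker, level, 90 mm above the bench; 240 mm along its x, 200 mm along its y. A steel bar along each short edge stands 4 mm above the mat. The shaker is fixed.
There are look-alikes about, which are no part of the job. What is meant by the part that bears orange_tray_grip is not purple or yellow, and is the smaller of those in its own colour.

How it is judged:
By the outcome, as a careful person would: the job done as asked, in the order asked, and still so for the second after the job is handed in, with the robot touching nothing.
It also fails if it takes over 42 s, if anything falls off the work surface, if the arm or the gripper's body presses on something with over 40 N, if the wrist force passes 120 N, or if a joint passes its speed limit or range.

## Robot

A 7-joint arm with a two-finger parallel gripper is mounted at the origin on the work surface. World frame = base frame: x ahead of the robot, y to its left, z up, the work surface at z = 0. Lengths are in mm, angles in degrees, forces in N, time in s.
With the tool pointing down it reaches from about 400 to 850 mm from the base axis. Payload 6.9 kg.
Tool frame: the origin (TCP) lies at the very end of the fingers, on their centre line; the grasp point (between the pads) lies arm.pinch_z behind it (arm.pinch_z is the distance from the TCP to the grasp point, in mm); z points along the fingers, y is the line along which they close (so a half turn about z gives the same grasp; the last joint's range is limited). The gripper opens to 85 mm and grips with 20 to 120 N. Pads are 22 mm wide; open, the fingers measure 114 mm over their backs; the gripper's body (76 mm by 85 mm) begins 54 mm behind the grasp point. The pads swing forward as they close: fully open they stand 13 mm farther back than shut.
Start: joints at [6.045, 29.078, -13.613, 85.955, 7.202, 65.827, -8.869], TCP at [624.989, -0.025, 231.275] pointing down, gripper open.
Joint ranges: [-176.47, 176.47], [-13.61, 117.27], [-81.72, 77.17], [0.22, 143.17], [-87.28, 267.28], [10, 112.55], [-165.47, 165.47]. Speed limits (degrees/s): [136.94, 136.94, 180, 180, 180, 180, 180].

## Interface

Orientations are given as [roll, pitch, yaw] about the fixed x, y, z axes, in that order (R = Rz(yaw) Ry(pitch) Rx(roll)).
In Python, from plant import arm gives the robot as it stands. The module is installed in compiled form; this text tells all that it offers.
- The arm moves only by the tool move_arm, never from a script. Its argument "steps" is a list of rows, each a list of 6 numbers: the shift along the tool's x, y, z as a fraction of full scale, then the turn, a rotation vector about the tool's x, y, z as a fraction of full scale. A call has 1 to 20 rows; each row is the pose to reach, as a shift and turn from the pose commanded when the call began, along the tool's axes at that moment; what a row does not reach only later rows make up. Full scale, the value 1, is 200 mm for a shift and 90 degrees for a turn. A row lasts 1/10 s, in which the tool goes at most 50 mm and 8.59 degrees, less where a joint would pass 70% of its speed; a pose out of reach is approached as far as the arm can. A call with a number of a shift or a turn outside -1 to 1 is refused whole. A call with a gripper value outside its range is refused whole. "claw" is the closure, from -1 (fully open) to 1 (shut), set as the call begins (left out, the last holds). The fingers move at their own pace and stop on an object; "squeeze" is the grip in N (left out, the last holds). Time passes only in rows, so rows that repeat a pose let the fingers close. It gives the time, the measured TCP pose, the force, the opening and the grip force at its end, in the units of the state.
- arm.get_state(): the state, without advancing time (a new reading comes with each control period).
- arm.snapshot(name): name is "scene" or "side" or "wrist"; returns a dict with "color" (400x640x3 uint8, red, green, blue), "K" (3x3 intrinsics, pixels), "dist_coeffs" ([k1, k2, p1, p2, k3] as OpenCV has them; the pictures are not rectified), "rvec" (rotation vector, rad) and "tvec" (3), from world to camera coordinates, as OpenCV has them; the wrist camera has in their place "tool_from_camera" (4x4, takes a point from camera to tool coordinates, whose origin is the TCP and whose axes are the flange's). Camera axes: x right, y down, z forward; pixel columns grow to the right and rows downward; lengths in mm; the calibration is good to about 2 mm. A picture is of the moment at which its call begins: read the wrist's pose just before it. There is no depth.
- arm.sign_off(): hands the job in; it is judged then, once.
Trained networks look in a picture, given as the dict that the camera call returned (one of the last four; its "shot" number tells which), for a name from the list of things; names that differ only in an ending like _2 or _b are one class to them, and where a whole thing is asked for, a point or a joint stands for the part that bears it (a point fixed in the world has none). Each returns a list of dicts, best first, with "score" (0 to 1); they miss things now and then, are a little off and sometimes report something else, mostly with a low value. They report only what shows in the picture. A call takes as long as a camera call. They do not tell look-alikes from the thing itself.
- arm.search_frame(picture, thing): "box" ([left, top, width, height] in pixels, round what is visible of it).
The state is a dict: "time": time; "joint_positions": joint angles; "dq": joint speeds; "effort": joint torques, N m; "ee_pos": TCP position; "eef_rot": TCP orientation; "wrist_force": force on the tool from outside, world axes, zero at the start; "moment": the same for the moment, N m; "gripper_width": finger opening in mm; "gripper_force": force on a finger pad.
Only numpy, scipy, OpenCV 4.12 (cv2) and the standard library are available. Lean on these libraries where they do the work, as an engineer would, in place of code of your own. Each camera call takes 0.05 s, during which the arm holds its last target. There are 200 camera calls.

## Working session

There is one attempt and no reset: what is moved stays moved. The work goes in short steps, Python scripts to look and compute and a tool call to move; the robot and the scene stay as the last step left them, time stands still between calls to the robot, and variables do not carry over. Pictures are saved under pics/ and viewed, at most 10 in all, crops included, and the job is handed in when it is done.

Besides the shell and the picture viewer there is one more tool, called as a command line: name --pt "numbers of a row" for each row, then --argument value for the rest. move_arm: Moves the arm, as the interface text tells. Shift numbers are shares of 200 mm and turn numbers shares of 90 degrees, none past 1 either way. Its arguments: {"type":"object","properties":{"steps":{"type":"array"},"claw":{"type":"number"},"squeeze":{"type":"number"}},"required":["steps"]}

```bash
mkdir -p pics; cat > h.py <<'E'
import numpy as np, cv2
from plant import arm
def save(p,n): cv2.imwrite('pics/'+n+'.png',p['color'][:,:,::-1])
E
python3 - <<'E'
from h import *
s=arm.get_state();print(s['time'],s['ee_pos'],s['eef_rot'],arm.pinch_z,s['gripper_width'])
ps={}
for n in ['scene','side','wrist']:
    p=arm.snapshot(n);save(p,n+'0')
    import pickle;pickle.dump(p,open(n+'0.pkl','wb'))
    for t in ['orange_tray_grip','blue_tray_grip','green_tray_grip','mat']:
        print(n,t,[(np.round(d['box']).tolist(),round(d['score'],2)) for d in arm.search_frame(p,t)][:4])
a=cv2.imread('pics/scene0.png');b=cv2.imread('pics/side0.png')
print(ps and 1, arm.get_state()['time'])
E
```

```text
0.0 [ 6.24515482e+02 -1.01360803e-01  2.30443635e+02] [-1.79900615e+02  3.31916625e-03  8.99988250e+01] 18.700000000000003 85.51084571622339
scene orange_tray_grip [([425.0, 245.0, 80.0, 70.0], 0.94), ([212.0, 199.0, 67.0, 36.0], 0.8), ([290.0, 189.0, 64.0, 56.0], 0.8), ([235.0, 170.0, 34.0, 19.0], 0.8)]
scene blue_tray_grip [([193.0, 192.0, 53.0, 24.0], 0.92)]
scene green_tray_grip [([177.0, 176.0, 41.0, 23.0], 0.75)]
scene mat []
side orange_tray_grip [([268.0, 136.0, 45.0, 44.0], 0.86), ([320.0, 193.0, 69.0, 45.0], 0.78), ([375.0, 139.0, 30.0, 35.0], 0.69), ([240.0, 305.0, 90.0, 68.0], 0.64)]
side blue_tray_grip [([288.0, 125.0, 47.0, 36.0], 0.88)]
side green_tray_grip [([307.0, 106.0, 43.0, 38.0], 0.63)]
side mat [([168.0, 187.0, 121.0, 113.0], 0.67)]
wrist orange_tray_grip [([158.0, 372.0, 36.0, 28.0], 0.97), ([240.0, 244.0, 122.0, 100.0], 0.71), ([43.0, 191.0, 170.0, 132.0], 0.66), ([4.0, 34.0, 4.0, 5.0], 0.46)]
wrist blue_tray_grip [([250.0, 322.0, 114.0, 33.0], 0.88)]
wrist green_tray_grip []
wrist mat [([69.0, 0.0, 300.0, 126.0], 0.7)]
{} 0.75
```

View pics/scene0.png

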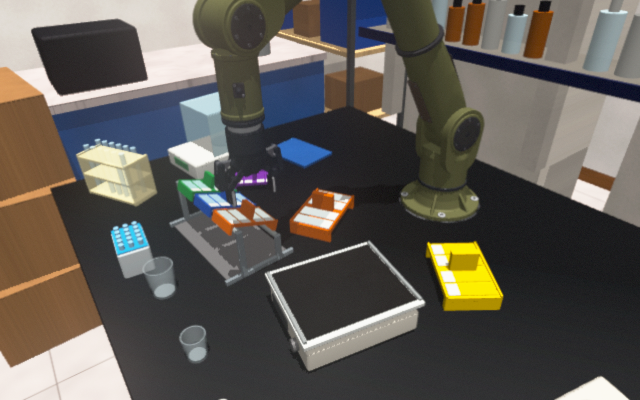

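View pics/side0.png

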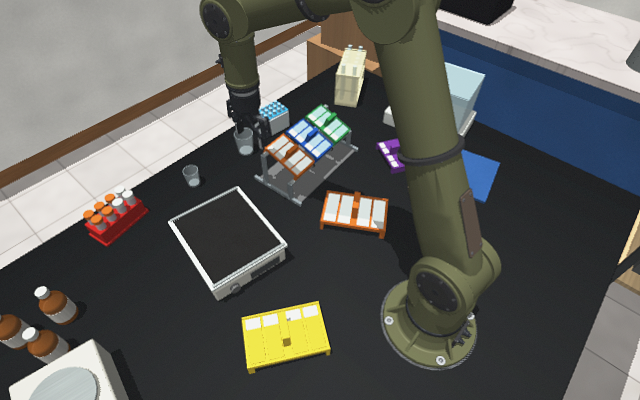

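View pics/wrist0.png

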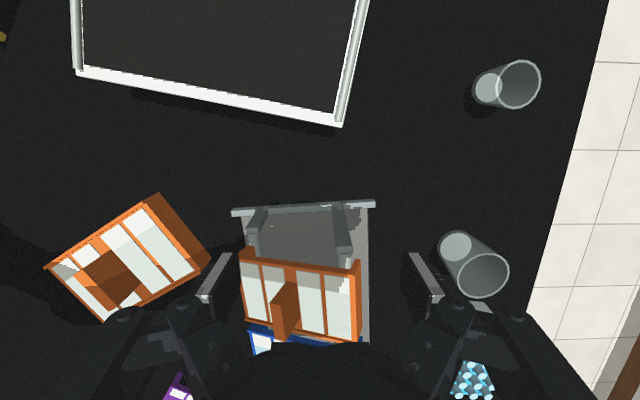

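The orange tray is nearest the mat on the rack (wrist ~300,300; side ~290,157; scene ~245,217). The larger orange tray lying on the bench and the yellow and purple trays are look-alikes. The mat shows at wrist (220,50), side (228,235) and scene (345,295). I'll zoom in for corners.

```bash
python3 - <<'E'
import pickle,cv2,numpy as np
def crop(n,x,y,w,h,W,H):
    p=pickle.load(open(n+'0.pkl','rb'))['color'][y:y+h,x:x+w,::-1]
    o=cv2.resize(p,(W,H),interpolation=cv2.INTER_CUBIC)
    s=W/w
    for u in range(-(-x//10)*10,x+w,10):
        for v in range(-(-y//10)*10,y+h,10):
            cv2.circle(o,(int((u+.5-x)*s),int((v+.5-y)*s)),1,(0,255,255) if u%50 and v%50 else (255,0,255),-1)
    return o
a=crop('wrist',230,190,160,160,400,400)
b=crop('side',255,120,80,80,400,400)
cv2.imwrite('pics/c1.png',np.hstack([a,b]))
a=crop('scene',205,190,80,60,400,300); b=crop('side',160,180,140,120,400,300*1)
c=crop('scene',260,235,170,100,800,471)[:300] if 0 else crop('scene',260,235,170,112,400,264)
cv2.imwrite('pics/c2.png',np.vstack([np.hstack([a,cv2.resize(b,(400,300))]),np.hstack([np.pad(c,((0,36),(0,0),(0,0))),np.zeros((300,400,3),np.uint8)])]))
E
```

```text
(no output)
```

View pics/c1.png

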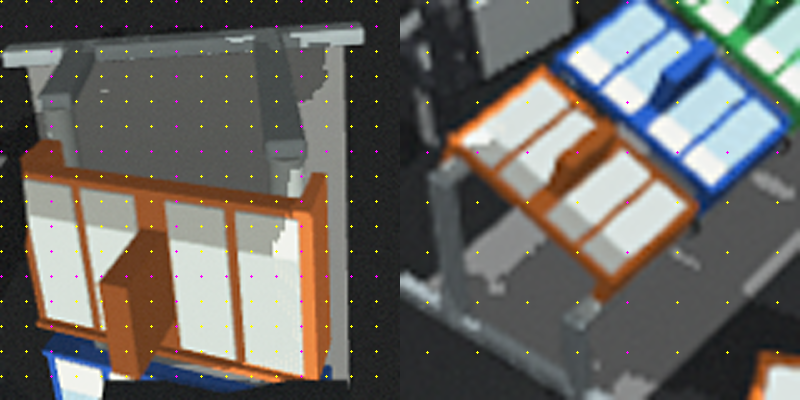

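View pics/c2.png

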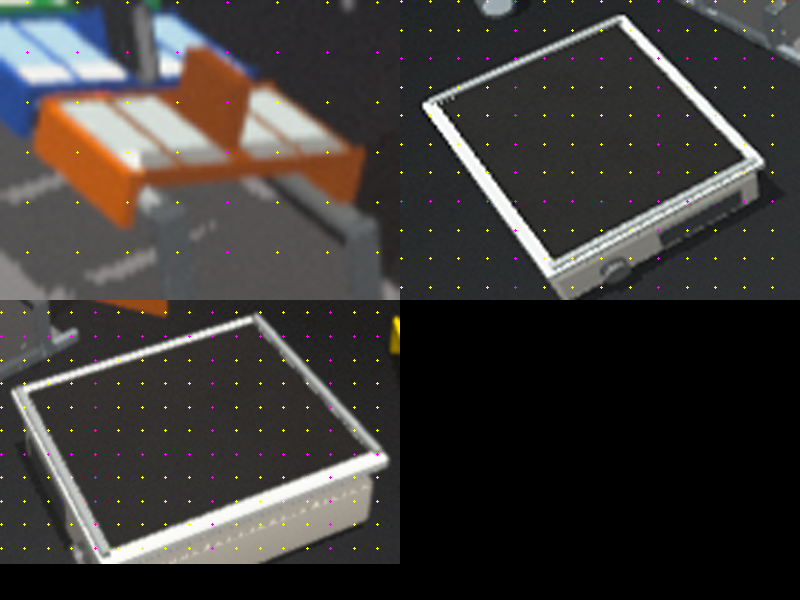

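Crop c1 and c2 give the tray and mat corners. Fitting both: tray with known tilt and size, mat rectangle with free size.

```bash
cat > fit.py <<'E'
from h import *
import pickle
from scipy.optimize import least_squares
from scipy.spatial.transform import Rotation as R
P={n:pickle.load(open(n+'0.pkl','rb')) for n in ['scene','side','wrist']}
S0=([624.99,-.03,230.9],[-179.95,0,90])
def proj(n,X,p=None,pose=S0):
    p=p or P[n]
    if n=='wrist':
        T=np.eye(4);T[:3,:3]=R.from_euler('xyz',pose[1],degrees=True).as_matrix();T[:3,3]=pose[0]
        M=np.linalg.inv(T@p['tool_from_camera']);rv=cv2.Rodrigues(M[:3,:3].copy())[0];tv=M[:3,3]
    else: rv,tv=p['rvec'],p['tvec']
    return cv2.projectPoints(np.float64(X).reshape(-1,1,3),np.float64(rv),np.float64(tv),p['K'],np.float64(p['dist_coeffs']))[0].reshape(-1,2)
def tray(q,pts,tilt=20):
    return R.from_euler('zy',[0,0]).apply(pts) if 0 else (R.from_euler('z',q[3],degrees=True)*R.from_euler('y',-tilt,degrees=True)).apply(pts)+q[:3]
E
python3 - <<'E'
from fit import *
print(np.linalg.norm(P['wrist']['tool_from_camera'][:3,3]))
def dec(x,y,s,c): return [(x+a/s-.4,y+b/s-.4) for a,b in c]
c={(1,1):0}
D=lambda sx,sy:[68*sx,43*sy,-22]
obs={'side':([D(1,1),D(1,-1),D(-1,-1),D(-1,1)],dec(255,120,5,[(50,140),(145,68),(297,205),(203,278)])),
'scene':([D(1,-1),D(1,1),D(-1,1)],dec(205,190,5,[(42,97),(138,178),(363,150)])),
'wrist':([D(-1,1),D(1,1),D(-1,-1)],dec(230,190,2.5,[(25,178),(303,213),(40,325)]))}
def f(q,ns): return np.concatenate([(proj(n,tray(q,np.array(obs[n][0],float)))-obs[n][1]).ravel() for n in ns])
for ns in [['side','scene','wrist'],['side','scene'],['wrist']]:
    r=least_squares(lambda q:f(q,ns),[640,-80,145,0],loss='soft_l1');print(ns,r.x.round(1),f(r.x,ns).reshape(-1,2).round(1).tolist())
    r=least_squares(lambda q:f([q[0],q[1],145.1,q[2]],ns),[640,-80,0],loss='soft_l1');print('  z fixed',r.x.round(1))
mo={'side':[(171.3,219.8),(237.5,189.7),(284.7,244.6),(212.2,286.2)],
'scene':[(306.4,340.1),(270.3,274.2),(368.1,244),(419.1,299.7)]}
sg=np.array([[1,1],[1,-1],[-1,-1],[-1,1]])
def g(q,ns):
    o=[]
    for n in ns:
        X=np.c_[sg*[q[3]/2,q[4]/2],np.zeros(4)]
        s=sg if n=='side' else sg
        o.append((proj(n,R.from_euler('z',q[2],degrees=True).apply(X)+[q[0],q[1],q[5] if len(q)>5 else 91])-mo[n]).ravel())
    return np.concatenate(o)
for ns in [['side','scene'],['side'],['scene']]:
    r=least_squares(lambda q:g(q,ns),[600,200,0,240,200],loss='soft_l1');print(ns,r.x.round(1),r.fun.reshape(-1,2).round(1).tolist())
r=least_squares(lambda q:g(q,['side','scene']),[600,200,0,240,200,90]);print(r.x.round(1))
m=r.x
print('wrist mat corners -y',proj('wrist',R.from_euler('z',m[2],degrees=True).apply([[120,-100,0],[-120,-100,0]])+[m[0],m[1],90]))
E
```

```text
165.17465106682153
['side', 'scene', 'wrist'] [ 586.5 -119.1  144.6    4.9] [[0.6, -0.3], [-0.4, -0.3], [1.2, -0.3], [3.1, 0.8], [0.1, 1.1], [-0.8, -0.1], [0.3, 0.8], [-7.1, -1.7], [1.0, -0.0], [0.3, 1.3]]
  z fixed [ 586.6 -118.8    4.9]
['side', 'scene'] [ 586.8 -115.7  147.5    4.1] [[-0.3, -0.7], [-0.9, -0.6], [0.4, -0.2], [1.9, 0.7], [0.4, 0.5], [-0.9, -0.5], [0.8, 0.8]]
  z fixed [ 587.  -117.5    4.3]
['wrist'] [ 587.3 -129.5  130.3    4.8] [[-1.9, -0.4], [-0.0, 0.8], [4.4, -0.4]]
  z fixed [ 586.4 -119.3    5.2]
['side', 'scene'] [536.4 195.2 -11.9 245.8 204. ] [[0.2, 0.3], [-0.6, -1.9], [-2.3, -1.2], [0.1, -1.3], [-0.1, 0.7], [0.5, -1.6], [1.2, -1.0], [0.5, -0.3]]
['side'] [533.4 195.6 -12.2 249.5 206.6] [[0.2, 0.5], [0.3, -1.9], [-0.9, 0.0], [0.2, 0.3]]
['scene'] [538.5 196.2 -11.4 244.2 200.8] [[-0.0, 1.0], [0.3, -0.3], [0.4, -0.2], [-0.6, -0.5]]
[535.6 193.7 -11.8 246.5 204.7  87.4]
wrist mat corners -y [[328.52553836 115.94655076]
 [ 80.4614104   64.41966413]]
```

```bash
cat > mv.py <<'E'
from fit import *
import json,os
def cmd():
    if os.path.exists('cmd.json'):
        d=json.load(open('cmd.json'));return np.array(d[0]),R.from_quat(d[1])
    return np.array([624.989,-.025,231.275]),R.from_euler('xyz',[180,0,90],degrees=True)
def advance(row):   # record the last row of a done call
    p,r=cmd();row=np.array(row,float)
    json.dump([(p+r.apply(row[:3]*200)).tolist(),(r*R.from_rotvec(row[3:]*np.pi/2)).as_quat().tolist()],open('cmd.json','w'))
def row(p1,r1):
    p,r=cmd();return np.r_[r.inv().apply(np.array(p1)-p)/200,(r.inv()*r1).as_rotvec()/(np.pi/2)].round(4).tolist()
def tool(g,yaw,tilt,up):  # tool pose with pinch 'up' mm above grip point g along tray normal
    Rt=R.from_euler('z',yaw,degrees=True)*R.from_euler('y',-tilt,degrees=True);M=Rt.as_matrix()
    rt=R.from_matrix(np.c_[M[:,1],M[:,0],-M[:,2]])
    return np.array(g)+M[:,2]*(up-arm.pinch_z),rt
E
python3 - <<'E'
from mv import *
print(row(*tool([586.7,-118.5,145],4.9,20,80)))
E
```

```text
[-0.6013, -0.2959, 0.1434, -0.2221, 0.0095, -0.0539]
```

move_arm --pt "-0.3 -0.15 0 -0.1 0 -0.03" --pt "-0.6 -0.296 0.05 -0.222 0.0095 -0.054" --pt "-0.6 -0.296 0.143 -0.222 0.0095 -0.054" --pt "-0.6 -0.296 0.143 -0.222 0.0095 -0.054" --pt "-0.6 -0.296 0.143 -0.222 0.0095 -0.054" --pt "-0.6 -0.296 0.143 -0.222 0.0095 -0.054" --pt "-0.6 -0.296 0.143 -0.222 0.0095 -0.054" --claw -0.3 --squeeze 40

```text
time: 1.45
ee_pos: [567.8, -118.3, 203.8]
eef_rot: [159.9, 0.0, 95.1]
wrist_force: [-0.4, 1.3, -0.7]
gripper_width: 55.4
gripper_force: 0.0
```

```bash
python3 - <<'E'
from mv import *
advance([-0.6,-0.296,0.143,-0.222,0.0095,-0.054])
s=arm.get_state();p,r=cmd();print(s['time'],s['ee_pos'],s['eef_rot'],p,r.as_euler('xyz',degrees=True),s['gripper_width'],s['wrist_force'])
w=arm.snapshot('wrist');print([(np.round(d['box']).tolist(),round(d['score'],2)) for d in arm.search_frame(w,'orange_tray_grip')])
pickle.dump(w,open('w1.pkl','wb'))
X=np.array([[x,y,z] for x in(-6,6) for y in (-22,22) for z in (14,-22)]+[[a*68,b*43,-22] for a in(-1,1) for b in (-1,1)],float)
q=[586.7,-118.5,145,4.9]
uv=proj('wrist',tray(q,X),w,(s['ee_pos'],s['eef_rot']))
o=w['color'][:,:,::-1].copy()
for i,(u,v) in enumerate(uv):
    if abs(u)<2000 and abs(v)<2000: cv2.circle(o,(int(round(u)),int(round(v))),2,(255,0,255) if i<8 else (0,255,0),-1)
cv2.imwrite('pics/w1.png',o)
E
```

```text
1.45 [ 567.81589307 -118.28642047  203.76339418] [1.59884560e+02 1.97394724e-03 9.50808392e+01] [ 565.789 -120.025  202.675] [1.60007783e+02 1.57729407e-03 9.49096517e+01] 55.364139113655824 [-0.3797208   1.26647285 -0.71058751]
[([234.0, 147.0, 172.0, 106.0], 0.94), ([0.0, 80.0, 168.0, 212.0], 0.76), ([165.0, 391.0, 37.0, 9.0], 0.67)]
```

View pics/w1.png

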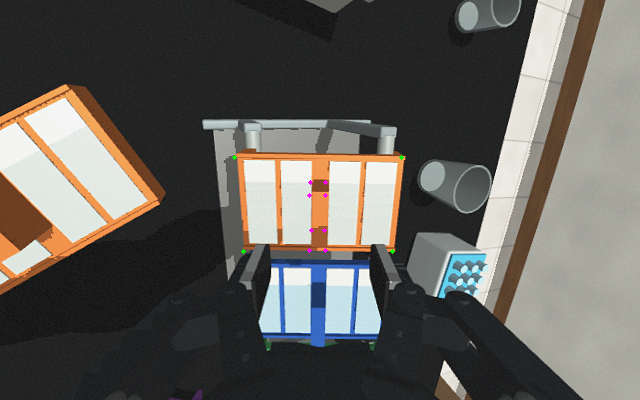

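The projected tray corners and rib lie on the orange tray to about 1 px (deck corners 235,157 / 402,157 / 243,250). The measured pose holds, so I'm going down.

```bash
python3 - <<'E'
from mv import *
print(row(*tool([586.7,-118.5,145],4.9,20,4)), arm.get_state()['ee_pos'])
E
```

```text
[-0.0013, -0.0001, 0.3803, -0.0001, -0.0, 0.0001] [ 567.330777   -118.26630123  203.34451662]
```

move_arm --pt "0 0 0.1 0 0 0" --pt "0 0 0.2 0 0 0" --pt "0 0 0.28 0 0 0" --pt "0 0 0.33 0 0 0" --pt "0 0 0.36 0 0 0" --pt "0 0 0.38 0 0 0" --pt "0 0 0.38 0 0 0" --pt "0 0 0.38 0 0 0" --pt "0 0 0.38 0 0 0"

```text
time: 2.45
ee_pos: [591.8, -118.0, 131.9]
eef_rot: [160.0, 0.0, 94.9]
wrist_force: [-0.6, -0.0, -0.0]
gripper_width: 55.6
gripper_force: 0.0
```

```bash
python3 - <<'E'
from mv import *
advance([0,0,.38,0,0,0])
s=arm.get_state();p,r=cmd();print(s['time'],s['ee_pos'],s['eef_rot'],p,s['wrist_force'])
w=arm.snapshot('side');save(w,'s1');w2=arm.snapshot('scene')
a=cv2.resize(w['color'][90:190,220:350,::-1],(400,308),interpolation=3);b=cv2.resize(w2['color'][130:250,180:310,::-1],(400,369),interpolation=3)[61:]
cv2.imwrite('pics/g1.png',np.hstack([a,b]))
E
```

```text
2.45 [ 591.8382084  -117.99510962  131.91601201] [1.59957576e+02 2.51873457e-02 9.48946288e+01] [ 591.67766012 -117.80313911  131.2548305 ] [-0.55063175 -0.01190374 -0.02591997]
```

View pics/g1.png

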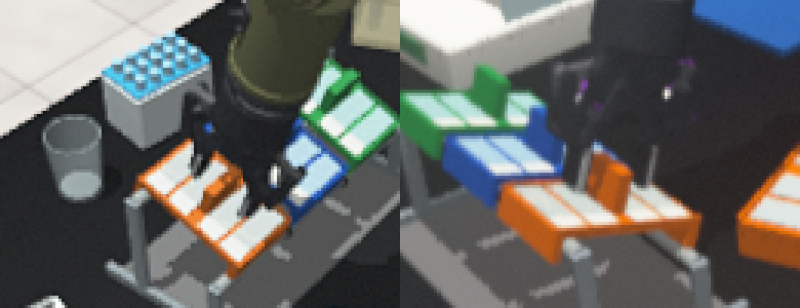

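The fingertips straddle the rib (side crop 200,165 and 250,210, with the rib between them at 220,185). Closing.

move_arm --pt "0 0 0 0 0 0" --pt "0 0 0 0 0 0" --pt "0 0 0 0 0 0" --pt "0 0 0 0 0 0" --pt "0 0 0 0 0 0" --pt "0 0 0 0 0 0" --pt "0 0 0 0 0 0" --pt "0 0 0 0 0 0" --claw 1 --squeeze 60

```text
time: 3.35
ee_pos: [593.8, -117.7, 132.7]
eef_rot: [159.8, 0.0, 94.9]
wrist_force: [5.1, 1.0, 4.5]
gripper_width: 10.9
gripper_force: 61.1
```

```bash
python3 - <<'E'
from mv import *
g=np.array([586.7,-118.5,145.1])
h=R.from_euler('z',4.9,degrees=True).apply([1,0,0])
t=np.radians(20);rail=g+h*(55*np.cos(t)+35*np.sin(t));rail[2]=131
up=4
for a in np.arange(18,-0.1,-2):
    t=np.radians(a);gg=rail-h*(55*np.cos(t)+35*np.sin(t));gg[2]=131-55*np.sin(t)+35*np.cos(t)
    print(a,row(*tool(gg,4.9,a,up)))
s=arm.get_state();print(s['wrist_force'],s['moment'])
E
```

```text
18.0 [-0.0013, 0.0038, -0.0096, 0.0221, -0.0, 0.0001]
16.0 [-0.0013, 0.0078, -0.019, 0.0444, -0.0, 0.0001]
14.0 [-0.0013, 0.0122, -0.0282, 0.0666, -0.0, 0.0001]
12.0 [-0.0013, 0.0169, -0.0373, 0.0888, -0.0, 0.0001]
10.0 [-0.0013, 0.0219, -0.0462, 0.111, -0.0, 0.0001]
8.0 [-0.0013, 0.0272, -0.055, 0.1332, -0.0, 0.0001]
6.0 [-0.0013, 0.0328, -0.0635, 0.1555, -0.0, 0.0001]
4.0 [-0.0013, 0.0387, -0.0719, 0.1777, -0.0, 0.0001]
2.0 [-0.0014, 0.0449, -0.08, 0.1999, -0.0, 0.0001]
0.0 [-0.0014, 0.0513, -0.088, 0.2221, -0.0, 0.0001]
[5.10066041 0.98120155 4.47419462] [ 0.2412619  -0.8246698  -0.12946867]
```

Gripped, with the rib about 2 mm further up-slope than commanded. I'm shifting the arc by that much and swinging the tray level about the rail.

move_arm --pt "0 0.01 0 0 0 0" --pt "0 0.014 -0.0096 0.022 0 0" --pt "0 0.018 -0.019 0.0444 0 0" --pt "0 0.022 -0.0282 0.0666 0 0" --pt "0 0.027 -0.0373 0.0888 0 0" --pt "0 0.032 -0.0462 0.111 0 0" --pt "0 0.037 -0.055 0.1332 0 0" --pt "0 0.043 -0.0635 0.1555 0 0" --pt "0 0.049 -0.0719 0.1777 0 0" --pt "0 0.055 -0.08 0.2 0 0" --pt "0 0.061 -0.088 0.2221 0 0" --pt "0 0.061 -0.088 0.2221 0 0" --pt "0 0.061 -0.088 0.2221 0 0" --pt "0 0.061 -0.088 0.2221 0 0"

```text
time: 4.75
ee_pos: [597.6, -117.2, 152.1]
eef_rot: [179.9, -0.0, 94.9]
wrist_force: [5.1, -0.1, 2.7]
gripper_width: 11.3
gripper_force: 61.4
```

```bash
python3 - <<'E'
from mv import *
advance([0,.061,-.088,.2221,0,0])
s=arm.get_state();p,r=cmd();print(s['time'],s['ee_pos'],s['eef_rot'],p,s['wrist_force'],s['moment'],s['gripper_width'])
w=arm.snapshot('side');w2=arm.snapshot('scene')
a=cv2.resize(w['color'][90:190,220:350,::-1],(400,308),interpolation=3);b=cv2.resize(w2['color'][130:250,180:310,::-1],(400,369),interpolation=3)[61:]
cv2.imwrite('pics/g2.png',np.hstack([a,b]))
E
```

```text
4.75 [ 597.62723895 -117.16703854  152.10978051] [ 1.79873666e+02 -5.41546552e-03  9.49035936e+01] [ 597.10513269 -117.33634732  151.96532656] [ 5.13229028 -0.10684692  2.66700833] [ 0.30750011 -1.46315499 -0.15860108] 11.338478593930168
```

View pics/g2.png

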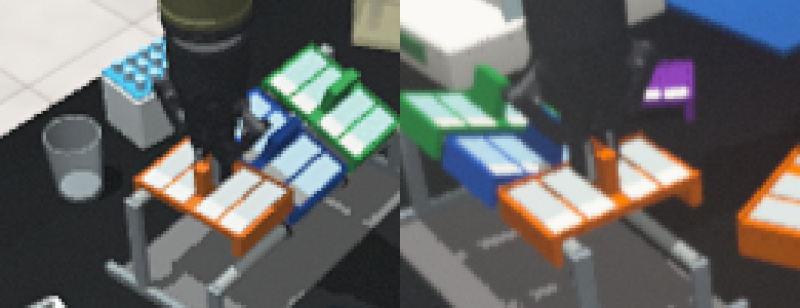

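The tray is now level (side crop 215,195) with the lip still on the rail. The 5 N x-force is the lip bearing on the rail, so I'm easing off 1 mm and then lifting straight up.

move_arm --pt "0 0.007 0 0 0 0" --pt "0 0.007 0 0 0 0" --pt "0 0.007 -0.02 0 0 0" --pt "0 0.007 -0.05 0 0 0" --pt "0 0.007 -0.1 0 0 0" --pt "0 0.007 -0.16 0 0 0" --pt "0 0.007 -0.24 0 0 0" --pt "0 0.007 -0.32 0 0 0" --pt "0 0.007 -0.4 0 0 0" --pt "0 0.007 -0.45 0 0 0" --pt "0 0.007 -0.45 0 0 0" --pt "0 0.007 -0.45 0 0 0" --pt "0 0.007 -0.45 0 0 0"

```text
time: 6.15
ee_pos: [597.8, -117.2, 240.9]
eef_rot: [-179.9, -0.0, 94.9]
wrist_force: [0.8, 0.2, -1.3]
gripper_width: 11.1
gripper_force: 60.8
```

```bash
python3 - <<'E'
from mv import *
advance([0,.007,-.45,0,0,0])
s=arm.get_state();p,r=cmd();print(s['time'],s['ee_pos'],s['eef_rot'],p,s['wrist_force'],s['moment'],s['gripper_width'])
for z in (150,60,54): print(z,row(*tool([536.5,195,90+z],-11.9,0,4)))
E
```

```text
6.15 [ 597.76632454 -117.21783332  240.93619243] [-1.79882928e+02 -2.15139710e-02  9.49087481e+01] [ 598.49474942 -117.2144926   241.96540499] [ 0.83043858  0.23246568 -1.33304637] [ 8.89861045e-05 -4.06914267e-02 -6.75098789e-02] 11.088795706992892
150 [1.5819, -0.1752, 0.0833, 0.0, 0.0, 0.1868]
60 [1.5819, -0.1753, 0.5333, 0.0, 0.0, 0.1868]
54 [1.5819, -0.1753, 0.5633, 0.0, 0.0, 0.1868]
```

move_arm --pt "0.05 -0.006 0 0 0 0.01" --pt "0.15 -0.017 0 0 0 0.03" --pt "0.3 -0.034 0 0 0 0.06" --pt "0.45 -0.05 0 0 0 0.09" --pt "0.6 -0.068 0 0 0 0.12" --pt "0.75 -0.084 0 0 0 0.15" --pt "0.9 -0.1 0 0 0 0.18" --pt "0.95 -0.106 0 0 0 0.187" --pt "0.95 -0.106 0 0 0 0.187"

```text
time: 7.05
ee_pos: [560.3, 72.8, 241.7]
eef_rot: [-179.9, -0.0, 78.3]
wrist_force: [0.3, -0.8, -2.0]
gripper_width: 10.8
gripper_force: 60.7
```

```bash
python3 - <<'E'
from mv import *
advance([.95,-.106,0,0,0,.187])
print(row(*tool([536.5,195,90+110],-11.9,0,4)))
E
```

```text
[0.5848, -0.2492, 0.2833, 0.0, 0.0, -0.0002]
```

move_arm --pt "0.1 -0.04 0 0 0 0" --pt "0.25 -0.1 0 0 0 0" --pt "0.4 -0.17 0 0 0 0" --pt "0.52 -0.22 0.05 0 0 0" --pt "0.58 -0.245 0.15 0 0 0" --pt "0.585 -0.249 0.24 0 0 0" --pt "0.585 -0.249 0.28 0 0 0" --pt "0.585 -0.249 0.28 0 0 0" --pt "0.585 -0.249 0.28 0 0 0" --pt "0.585 -0.249 0.28 0 0 0"

```text
time: 8.05
ee_pos: [537.4, 194.4, 186.9]
eef_rot: [179.9, -0.0, 78.0]
wrist_force: [-0.5, -0.6, -1.7]
gripper_width: 10.9
gripper_force: 60.6
```

```bash
python3 - <<'E'
from mv import *
advance([.585,-.249,.28,0,0,0])
s=arm.get_state();p,r=cmd();print(s['time'],s['ee_pos'],s['eef_rot'],p,s['wrist_force'])
def over(n,W,x,y,w,h):
    pic=arm.snapshot(n);o=cv2.resize(pic['color'][y:y+h,x:x+w,::-1],None,fx=W/w,fy=W/w,interpolation=3)
    m=R.from_euler('z',-11.9,degrees=True).apply(np.array([[a*120,b*100,0] for a,b in [(1,1),(1,-1),(-1,-1),(-1,1)]]+[[0,0,0]],float))+[536.5,195,90]
    k=tray([s['ee_pos'][0],s['ee_pos'][1],s['ee_pos'][2]+18.7-4,s['eef_rot'][2]-90],np.array([[a*68,b*43,-22] for a,b in [(1,1),(1,-1),(-1,-1),(-1,1)]],float),0)
    for X,c in((m,(255,0,255)),(k,(0,255,0))):
        for u in proj(n,X,pic,(s['ee_pos'],s['eef_rot'])):
            cv2.circle(o,tuple(int(v) for v in (u+.5-[x,y])*W/w),2,c,-1)
    return o
a=over('side',400,140,120,200,190);b=over('scene',400,240,180,200,190)
c=over('wrist',320,0,0,640,400)
o=np.zeros((600,800,3),np.uint8);o[:380,:400]=a;o[:380,400:]=b;o[380:580,:320]=c
cv2.imwrite('pics/m1.png',o)
E
```

```text
8.05 [537.4116884  194.43942777 186.91302518] [ 1.79912042e+02 -3.93620783e-02  7.80058071e+01] [536.55514428 195.0359629  185.95473014] [-0.52905142 -0.5880504  -1.67023636]
```

View pics/m1.png

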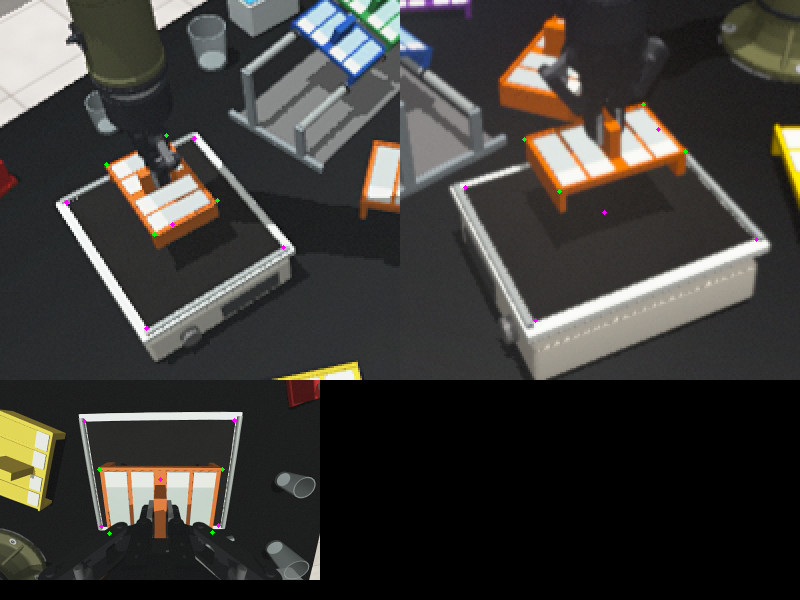

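Mat corners and tray corners match the overlays (mat centre at scene crop 604,212), and the tray is level and centred. Lowering it.

move_arm --pt "0 0 0.06 0 0 0" --pt "0 0 0.14 0 0 0" --pt "0 0 0.2 0 0 0" --pt "0 0 0.245 0 0 0" --pt "0 0 0.27 0 0 0" --pt "0 0 0.28 0 0 0" --pt "0 0 0.285 0 0 0" --pt "0 0 0.29 0 0 0" --pt "0 0 0.295 0 0 0" --pt "0 0 0.3 0 0 0" --pt "0 0 0.305 0 0 0" --pt "0 0 0.305 0 0 0" --pt "0 0 0.305 0 0 0"

```text
time: 9.5
ee_pos: [536.6, 195.0, 125.0]
eef_rot: [180.0, -0.0, 78.1]
wrist_force: [-0.6, -0.8, -2.2]
gripper_width: 10.9
gripper_force: 60.8
```

move_arm --pt "0 0 0.0025 0 0 0" --pt "0 0 0.005 0 0 0" --pt "0 0 0.0075 0 0 0" --pt "0 0 0.01 0 0 0" --pt "0 0 0.01 0 0 0" --pt "0 0 0.01 0 0 0"

```text
time: 10.1
ee_pos: [536.7, 194.8, 124.6]
eef_rot: [179.9, -0.0, 78.1]
wrist_force: [-3.9, -3.8, 12.6]
gripper_width: 11.2
gripper_force: 62.9
```

move_arm --pt "0 0 -0.004 0 0 0" --pt "0 0 -0.004 0 0 0" --pt "0 0 -0.004 0 0 0"

```text
time: 10.4
ee_pos: [536.7, 194.8, 124.6]
eef_rot: [180.0, -0.0, 78.1]
wrist_force: [-2.2, -1.4, 8.5]
gripper_width: 10.6
gripper_force: 62.3
```

move_arm --pt "0 0 0 0 0 0" --pt "0 0 0 0 0 0" --pt "0 0 0 0 0 0" --pt "0 0 0 0 0 0" --pt "0 0 0 0 0 0" --pt "0 0 0 0 0 0" --claw -0.3

```text
time: 11.0
ee_pos: [536.6, 195.1, 123.7]
eef_rot: [-180.0, 0.0, 78.1]
wrist_force: [0.1, 0.4, 0.1]
gripper_width: 55.6
gripper_force: 0.0
```

move_arm --pt "0 0 -0.03 0 0 0" --pt "0 0 -0.1 0 0 0" --pt "0 0 -0.2 0 0 0" --pt "0 0 -0.35 0 0 0" --pt "0 0 -0.5 0 0 0" --pt "0 0 -0.6 0 0 0" --pt "0 0 -0.6 0 0 0" --pt "0 0 -0.6 0 0 0"

```text
time: 11.8
ee_pos: [536.5, 195.0, 244.1]
eef_rot: [180.0, -0.0, 78.1]
wrist_force: [0.1, 0.5, -0.8]
gripper_width: 55.8
gripper_force: 0.0
```

```bash
python3 - <<'E'
from mv import *
s=arm.get_state();print(s['time'],s['ee_pos'],s['wrist_force'])
def over(n,W,x,y,w,h):
    pic=arm.snapshot(n);o=cv2.resize(pic['color'][y:y+h,x:x+w,::-1],None,fx=W/w,fy=W/w,interpolation=3)
    Q=[(1,1),(1,-1),(-1,-1),(-1,1)]
    k=tray([536.5,195,138,-11.9],np.array([[a*68,b*43,-22] for a,b in Q],float),0)
    for u in proj(n,k,pic,(s['ee_pos'],s['eef_rot'])): cv2.circle(o,tuple(int(v) for v in (u+.5-[x,y])*W/w),2,(0,255,0),-1)
    return o
a=over('side',400,140,90,220,210);b=over('scene',400,180,160,250,190);c=over('wrist',320,0,0,640,400)
o=np.zeros((600,800,3),np.uint8);o[:a.shape[0],:400]=a;o[:b.shape[0],400:]=b;o[390:590,:320]=c
cv2.imwrite('pics/m2.png',o)
E
```

```text
11.8 [536.52335683 195.01245229 244.07767416] [ 0.14908988  0.50848154 -0.84970109]
```

View pics/m2.png

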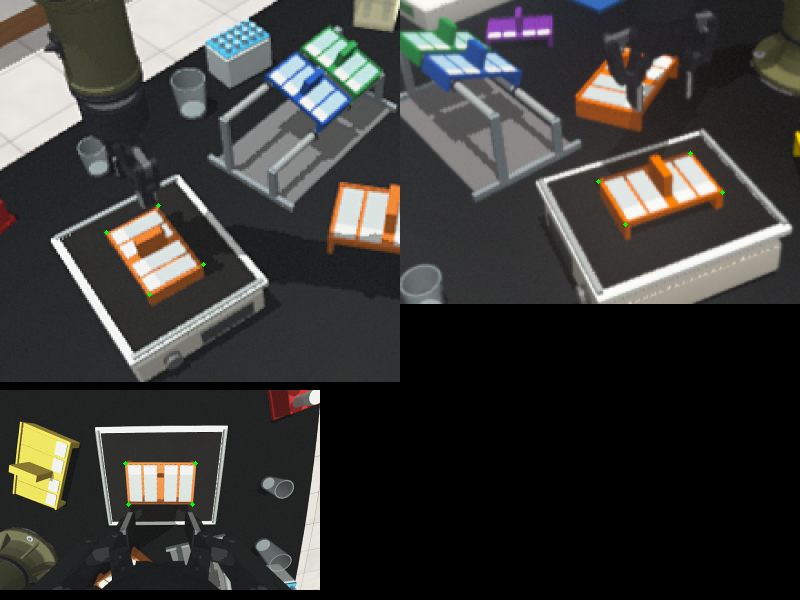

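The tray stands flat and centred on the mat (scene crop 660,190), with its corners on the prediction. The blue and green trays are still hanging, and the gripper is clear.

```bash
python3 -c "
from plant import arm
print(arm.sign_off())"
```

```text
the job is handed in; nothing more can be done
None
```

The orange tray was swung level on the rail, lifted straight up, and set down flat on the middle of the mat, long side along the mat's; blue and green trays still hang, and the job was handed in at about 12 s.

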